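Fit the drive yoke on a gearbox spline and lay in its joint cross

TASK

Fit the drive yoke to the gearbox: set its splined bore on the upright splined output shaft, lean on it only lightly and rock it to and fro until the teeth mesh, then slide it fully home on the shaft's collar; never force it. Then lay the universal-joint cross in the yoke's two half-round saddles, with two opposite bearing cups right down in them, and let go.

Things in the scene. Friction and masses are not known exactly. Their poses are not given: they have to be found in the camera images.
- shaft_seat (a point): Centre of the collar's top face (42 mm dia, 110 mm above the bench) on which the yoke ends; it lies at the foot of the bright upright output shaft of the grey cast gearbox, which is bolted to a 200x170 mm plywood board fixed to the bench. Axes: the gearbox's, z up along the shaft.
- shaft_nose (a point): Top of that shaft, 36.5 mm above the collar. Above the collar: 6 straight teeth 60 deg apart, 8 mm wide, 34 mm dia over them, 26 at the roots, 28 mm tall; then a plain nose 25 mm dia, tapering to 19. Axes: the gearbox's. The shaft may stand at any angle about z (not reported) and turns stiffly, about 0.25 N m of gear drag.
- yoke_mid (a point): Loose drive yoke, dark steel, 0.45-0.7 kg: on its axis, 28 mm above its foot (half-way up). z from foot to ears, y from ear to ear. Hub 47 mm dia. Grip it across the ears' flat outer faces: 63 mm apart across y, 40 mm wide, from 31 to 55 mm above the foot.
- yoke_foot (a point): Centre of the yoke's flat foot, mouth of its bore, with 6 slots for the shaft's teeth at 0, 60, 120.. deg from its x. Free play 1 mm all round, 3.7 deg each way. The bore takes the nose at any angle; the foot then stops on the teeth, 28 mm above the collar, until they mesh. Pressed over some 20 N it drags the shaft round; over 45 N counts as forced.
- yoke_saddles (a point): Midway between the yoke's two half-round saddles, 57 mm above its foot: where the cross's middle lies when home. The saddles open upward in the ears' tops, their common axis along the yoke's y, closed at the outer ends by stop walls (inner faces 55 mm apart, tops 1.5 mm below the axis).
- cross_mid (a point): Loose universal-joint cross, bright steel, 0.25 kg: its middle, 11 mm above the bench at first. Four bearing cups, 22 mm dia, along its x and y; 52 mm over the end faces of opposite cups: grip it across these. Either pair may lie in the saddles; the other pair then stands free across the yoke's x.
There are look-alikes about, which are no part of the job. Of the things that look like the part that bears cross_mid, the smaller one is meant.

How it is judged (in metres and radians):
On the way:
1. the yoke is meshed and fully home on the shaft's collar (horizontal distance between yoke_mid and shaft_seat below 0.003 m and z of yoke_mid in the frame of shaft_seat below 0.031 m and angle between yoke_mid's own z axis and vertical below 0.06 rad), for 0.2 s.
At the end, for the whole second after the job is handed in: Yoke on the shaft: axis within 3 mm, foot at most 3 mm above the collar, upright within 0.06 rad. Cross at rest in the saddles: middle within 4 mm of the yoke's axis and 3 mm of its seated height, level within 0.08 rad (all of step 1 and horizontal distance between cross_mid and yoke_mid below 0.004 m and z of cross_mid in the frame of yoke_mid between 0.026 and 0.032 m and angle between cross_mid's own z axis and vertical below 0.08 rad and linear speed of each of joint_cross, drive_yoke below 0.02 m/s); the robot touches nothing.
It fails at once if the yoke is pressed on the gearbox or its shaft with more than 45 N (contact force between drive_yoke and gearbox above 45 N).
It also fails if it takes over 72 s, if anything falls off the work surface, if the arm or the gripper's body presses on something with over 40 N, if the wrist force passes 120 N, or if a joint passes its speed limit or range.

ROBOT

A 7-joint arm with a two-finger parallel gripper is mounted at the origin on a cart in front of the work surface, level with it; the furniture and walls round the work are solid. World frame = base frame: x ahead of the robot, y to its left, z up, the work surface at z = 0. Lengths are in m, angles in degrees, forces in N, time in s.
With the tool pointing down it reaches from about 0.4 to 0.85 m from the base axis. Payload 10.4 kg.
Tool frame: the origin (TCP) lies midway between the tips of the shut fingers; the grasp point (between the pads) lies 19 mm behind it; z points along the fingers, y is the line along which they close (so a half turn about z gives the same grasp; the last joint's range is limited). The gripper opens to 85 mm and grips with 20 to 120 N. Pads are 22 mm wide; open, the fingers measure 114 mm over their backs; the gripper's body (76 mm by 85 mm) begins 54 mm behind the grasp point. The pads swing forward as they close: fully open they stand 13 mm farther back than shut.
Start: joints at [-71.024, 19.034, -3.707, 83.658, 1.238, 77.344, -5.071], TCP at [0.217, 0.586, 0.231] pointing down, gripper open.
Joint ranges: [-148.97, 148.97], [-28.65, 121.19], [-84.17, 76.75], [9.2, 138.47], [-72.65, 252.65], [3.7, 117.97], [-149.18, 149.18]. Speed limits (degrees/s): [127.2, 127.2, 159.86, 159.86, 180, 180, 180].

INTERFACE

Orientations are given as a 3x3 rotation matrix whose columns are the frame's x, y, z axes.
In Python, from rig import r gives the robot as it stands.
- The arm moves only by the tool drive_tool, never from a script. Its argument "plan" is a list that holds one entry, the list of rows, each a list of 7 numbers: the shift along the tool's x, y, z in cm, then the turn, a rotation vector about the tool's x, y, z in rad, then the finger opening in cm, from 0 to 8.54. A call has 1 to 12 rows; each row is the pose to reach, as a shift and turn from the pose commanded when the call began, along the tool's axes at that moment; what a row does not reach only later rows make up. A row lasts 1/8 s, in which the tool goes at most 62.5 mm and 10.7 degrees, less where a joint would pass 70% of its speed; a pose out of reach is approached as far as the arm can. A call with a gripper value outside its range is refused whole. The fingers move at their own pace and stop on an object; "newtons" is the grip in N (left out, the last holds). Time passes only in rows, so rows that repeat a pose let the fingers close. It gives the time, the measured TCP pose, the force, the opening and the grip force at its end, in the units of the state.
- r.get_state(): the state, without advancing time (a new reading comes with each control period).
- r.camera(name): name is "scene" or "top" or "wrist"; returns a dict with "color" (400x640x3 uint8, blue, green, red), "intrinsics" (3x3 intrinsics, pixels), "dist_coeffs" ([k1, k2, p1, p2, k3] as OpenCV has them; the pictures are not rectified), "xyz" and "orientation" of the camera in the world. Camera axes: x right, y down, z forward; pixel columns grow to the right and rows downward; lengths in m; the calibration is good to about 2 mm. A picture is of the moment at which its call begins. There is no depth.
- r.job_done(): hands the job in; it is judged then, once.
Trained networks look in a picture, given as the dict that the camera call returned (one of the last four; its "shot" number tells which), for a name from the list of things; names that differ only in an ending like _2 or _b are one class to them, and where a whole thing is asked for, a point or a joint stands for the part that bears it (a point fixed in the world has none). Each returns a list of dicts, best first, with "confidence" (0 to 1); they miss things now and then, are a little off and sometimes report something else, mostly with a low value. They report only what shows in the picture. A call takes as long as a camera call. They do not tell look-alikes from the thing itself.
- r.recognise(picture, thing): "xyz" ([x, y, z] in m, in world coordinates, good to about 4 mm: the middle of the surface that is visible of it).
The state is a dict: "time": time; "joint_positions": joint angles; "qvel": joint speeds; "tau": joint torques, N m; "eef_pos": TCP position; "eef_rot": TCP orientation; "wrist_force": force on the tool from outside, world axes, zero at the start; "moment": the same for the moment, N m; "opening": finger opening in m; "finger_force": force on a finger pad.
Only numpy, scipy, OpenCV 4.12 (cv2) and the standard library are available. Lean on these libraries where they do the work, as an engineer would, in place of code of your own. Each camera call takes 0.05 s, during which the arm holds its last target. There are 200 camera calls.

## Working session

There is one attempt and no reset: what is moved stays moved. The work goes in short steps, Python scripts to look and compute and a tool call to move; the robot and the scene stay as the last step left them, time stands still between calls to the robot, and variables do not carry over. Pictures are saved under pics/ and viewed, at most 10 in all, crops included, and the job is handed in when it is done.

Besides the shell and the picture viewer there is one more tool, called after ">>>" by a JSON object that holds its "method" and its "body", one argument or row to a line. drive_tool: Moves the arm, as the interface text tells. Its arguments: {"type":"object","properties":{"plan":{"type":"array"},"newtons":{"type":"number"}},"required":["plan"]}

```bash
ls; mkdir -p pics
cat > h.py <<'E'
import numpy as np, cv2
from rig import r
np.set_printoptions(precision=4,suppress=True)
def ray(p,uv):
    K=np.array(p["intrinsics"]);d=np.array(p["dist_coeffs"])
    n=cv2.undistortPoints(np.array([[uv]],float),K,d)[0,0]
    return np.array(p["xyz"]),np.array(p["orientation"])@np.array([n[0],n[1],1])
def atz(p,uv,z):
    o,d=ray(p,uv);return o+d*(z-o[2])/d[2]
def proj(p,X):
    R=np.array(p["orientation"]);X=np.atleast_2d(X);Xc=(X-np.array(p["xyz"]))@R
    return cv2.projectPoints(Xc,np.zeros(3),np.zeros(3),np.array(p["intrinsics"]),np.array(p["dist_coeffs"]))[0][:,0]
E
python3 - <<'E'
from h import *
ps={}
for n in ["scene","top"]:
    p=r.camera(n);cv2.imwrite(f"pics/{n}1.png",p["color"])
    print(n,p["xyz"],p["intrinsics"])
    for t in ["shaft_seat","shaft_nose","yoke_mid","cross_mid"]:
        print(n,t,[(np.round(d["xyz"],3),round(d["confidence"],2), proj(p,d["xyz"])[0].round()) for d in r.recognise(p,t)])
s=r.get_state();print(s["time"],s["eef_rot"])
E
```

```text
pics
scene [ 0.1259 -0.5721  0.6672] [[418.7126   0.     322.3138]
 [  0.     418.7126 198.3926]
 [  0.       0.       1.    ]]
scene shaft_seat [(array([0.571, 0.007, 0.057]), 0.9, array([333., 203.]))]
scene shaft_nose [(array([0.572, 0.004, 0.054]), 0.59, array([334., 204.]))]
scene yoke_mid [(array([0.548, 0.208, 0.042]), 0.72, array([278., 171.]))]
scene cross_mid [(array([ 0.5  , -0.268,  0.02 ]), 0.7, array([393., 308.])), (array([ 0.404, -0.285,  0.026]), 0.69, array([359., 340.]))]
top [ 0.3034 -0.015   1.1539] [[418.3857   0.     325.5476]
 [  0.     418.3857 198.2321]
 [  0.       0.       1.    ]]
top shaft_seat [(array([0.584, 0.036, 0.049]), 0.81, array([316., 181.]))]
top shaft_nose [(array([0.586, 0.043, 0.047]), 0.81, array([313., 181.]))]
top yoke_mid [(array([0.55 , 0.227, 0.046]), 0.67, array([245., 189.]))]
top cross_mid [(array([ 0.509, -0.26 ,  0.015]), 0.66, array([421., 218.])), (array([ 0.408, -0.281,  0.024]), 0.62, array([428., 255.]))]
0.5 [[-0.9381  0.3464  0.    ]
 [ 0.3464  0.9381  0.    ]
 [ 0.      0.     -1.    ]]
```

Run:
```python
from h import *
a=cv2.imread("pics/top1.png");b=cv2.imread("pics/scene1.png")
a=cv2.resize(a[150:290,200:460],None,fx=3,fy=3,interpolation=2)[:, :780]
cv2.imwrite("pics/topc.png",a)
b=cv2.resize(b[120:370,220:480],None,fx=2.4,fy=2.4,interpolation=2)
cv2.imwrite("pics/scenec.png",b)
```

```text
(no output)
```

View pics/topc.png

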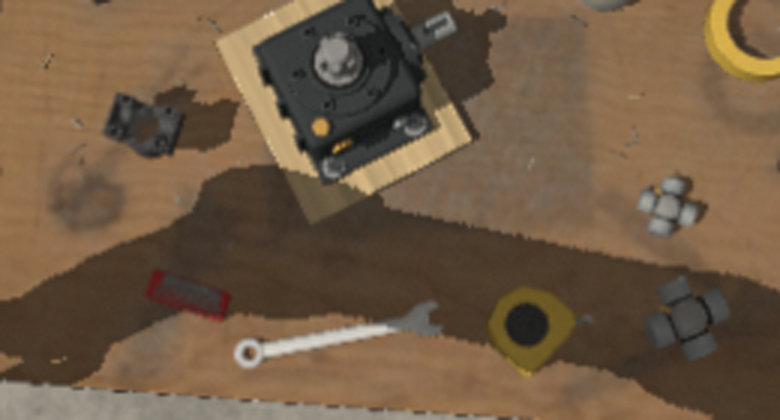

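View pics/scenec.png

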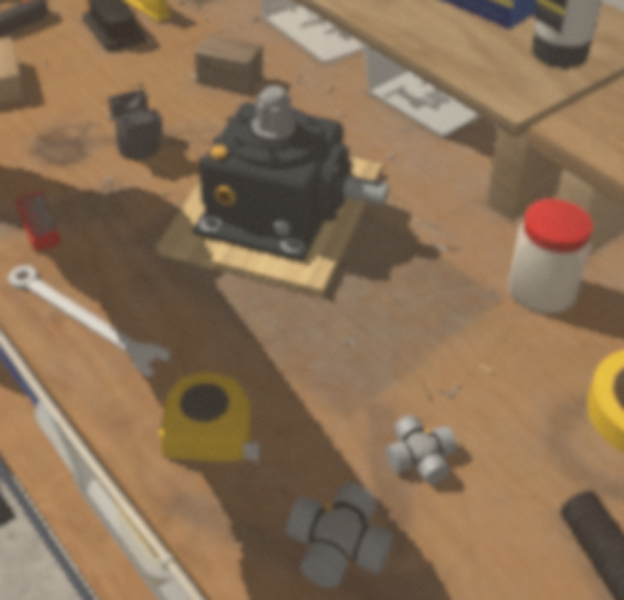

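Top view: the yoke stands upright at (248,191), ears along image direction about (63,24), gearbox shaft nose at (313,171). The cross-like parts are at (423,219), small and bright, and at (429,256), large and dark. The first fits: it is "bright steel" and the smaller of the two.

Run:
```python
from h import *
p=r.camera("top")
for n,c,z in [("yoke",(147,124),.055),("nose",(339,53),.1465),("cross",(668,207),.018),("big",(689,318),.025)]:
    print(n,atz(p,(200+c[0]/3,150+c[1]/3),z))
w=r.camera("wrist");s=r.get_state();R=np.array(s["eef_rot"])
print(w["intrinsics"],R.T@(np.array(w["xyz"])-s["eef_pos"]),R.T@np.array(w["orientation"]))
X=np.array([.55,.218,.231])-s["eef_pos"];print(R.T@X*100)
```

```text
yoke [0.5433 0.2139 0.055 ]
nose [0.5945 0.0406 0.1465]
cross [ 0.5053 -0.2652  0.018 ]
big [ 0.404  -0.2851  0.025 ]
[[306.2312   0.     319.0657]
 [  0.     306.2312 201.5492]
 [  0.       0.       1.    ]] [ 0.0797  0.0004 -0.1423] [[-0.0001 -0.9504 -0.3112]
 [ 1.     -0.0003  0.0006]
 [-0.0007 -0.3112  0.9504]]
[-44.0415 -22.992    0.0309]
```

>>> {"method": "drive_tool", "body": {
  "plan": [
    [[-44,-23,0,0,0,0,8.5],[-44,-23,0,0,0,0,8.5],[-44,-23,0,0,0,0,8.5],[-44,-23,0,0,0,0,8.5],[-44,-23,0,0,0,0,8.5],[-44,-23,0,0,0,0,8.5],[-44,-23,0,0,0,0,8.5],[-44,-23,0,0,0,0,8.5],[-44,-23,0,0,0,0,8.5],[-44,-23,0,0,0,0,8.5],[-44,-23,0,0,0,0,8.5]]
  ]
}}

```text
time: 1.98
eef_pos: [0.5488, 0.2196, 0.2313]
eef_rot: [[-0.939, 0.344, -0.0], [0.344, 0.939, 0.001], [0.0, 0.0, -1.0]]
wrist_force: [-0.3, -0.5, 0.1]
opening: 0.085
finger_force: 0.0
```

Run:
```python
from h import *
p=r.camera("wrist")
cv2.imwrite("pics/w1.png",p["color"])
s=r.get_state();print(s["time"],s["eef_pos"],s["eef_rot"],s["wrist_force"])
for t in ["yoke_mid","yoke_saddles"]:
    print([(np.round(d["xyz"],3),d["confidence"]) for d in r.recognise(p,t)])
print(proj(p,[[.5433,.2139,.055],[.5945,.04,.1465]]))
```

```text
2.025 [0.5489 0.2195 0.2314] [[-0.9389  0.3442 -0.0002]
 [ 0.3442  0.9389  0.0006]
 [ 0.0003  0.0005 -1.    ]] [-0.441  -0.3359  0.3609]
[(array([0.548, 0.218, 0.047]), 0.65)]
[(array([0.547, 0.221, 0.045]), 0.82)]
[[311.6063 176.7674]
 [151.6343 315.7377]]
```

View pics/w1.png

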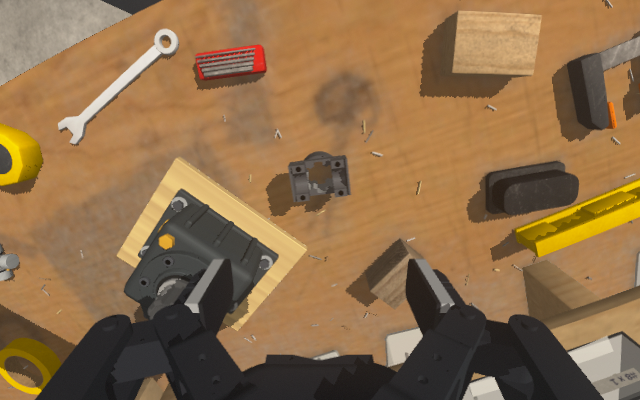

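Wrist view: the yoke's ear tops span about (290,163), (347,154), (350,195), (293,205). I'll enlarge it.

Run:
```python
import cv2
a=cv2.imread("pics/w1.png")[140:220,270:370]
cv2.imwrite("pics/w1c.png",cv2.resize(a,None,fx=7,fy=7,interpolation=2))
```

```text
(no output)
```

View pics/w1c.png

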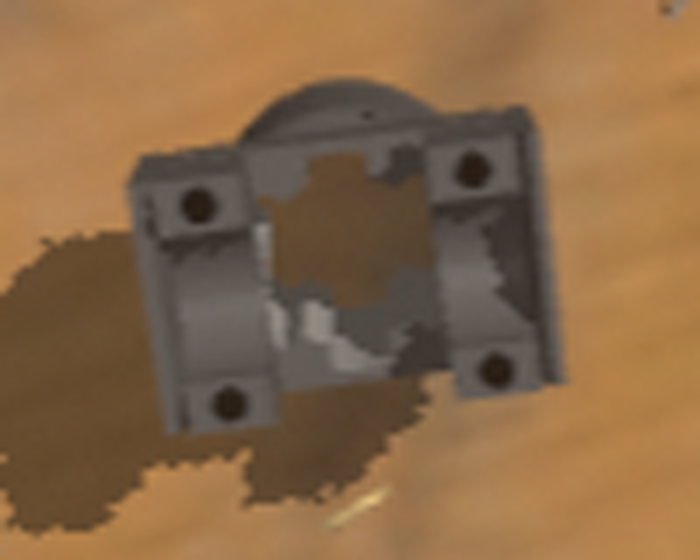

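```bash
cat > yk.py <<'E'
from h import *
E
python3 - <<'E'
from h import *
p=r.camera("wrist");s=r.get_state();R=np.array(s["eef_rot"])
P=[atz(p,(270+u/7,140+v/7),.055) for u,v in [(199,206),(473,169),(497,370),(230,404)]]
P=np.array(P);c=P.mean(0);yd=P[1]-P[0]+P[2]-P[3];xd=P[3]-P[0]+P[2]-P[1]
print(c,np.linalg.norm(yd)/2,np.linalg.norm(xd)/2)
a=R.T@yd;b=R.T@xd;print("ang tool y",np.degrees(np.arctan2(-a[0],a[1])),"x",np.degrees(np.arctan2(b[1],b[0])),yd,xd)
print("shift cm",R.T@(c-s["eef_pos"])*100)
E
```

```text
[0.5513 0.22   0.055 ] 0.0418099397895975 0.03177526514365362
ang tool y -7.6894579469992825 x 172.31502372565564 [0.0181 0.0816 0.    ] [ 0.062  -0.0138  0.    ]
shift cm [-0.1588  0.1783 17.6428]
```

>>> {"method": "drive_tool", "body": {
  "newtons": 80,
  "plan": [
    [[-0.16,0.18,4,0,0,-0.134,8.5],[-0.16,0.18,10,0,0,-0.134,8.5],[-0.16,0.18,15,0,0,-0.134,8.5],[-0.16,0.18,18,0,0,-0.134,8.5],[-0.16,0.18,20,0,0,-0.134,8.5],[-0.16,0.18,21.4,0,0,-0.134,8.5],[-0.16,0.18,21.4,0,0,-0.134,7.2],[-0.16,0.18,21.4,0,0,-0.134,6.0],[-0.16,0.18,21.4,0,0,-0.134,5.8],[-0.16,0.18,21.4,0,0,-0.134,5.8],[-0.16,0.18,21.4,0,0,-0.134,5.8]]
  ]
}}

```text
time: 3.55
eef_pos: [0.5525, 0.2195, 0.0185]
eef_rot: [[-0.976, 0.218, 0.002], [0.218, 0.976, 0.001], [-0.001, 0.001, -1.0]]
wrist_force: [-0.3, -0.5, 6.9]
opening: 0.0616
finger_force: 89.0
```

>>> {"method": "drive_tool", "body": {
  "plan": [
    [[0,0,-3,0,0,0,5.8],[0,0,-8,0,0,0,5.8],[0,0,-13,0,0,0,5.8],[-2,-2,-18,0,0,0,5.8],[-5,-6,-20,0,0,0,5.8],[-9,-10,-20,0,0,0,5.8],[-13,-14,-20,0,0,0,5.8],[-16,-16.6,-20,0,0,0,5.8],[-16,-16.6,-20,0,0,0,5.8],[-16,-16.6,-20,0,0,0,5.8]]
  ]
}}

```text
time: 4.8
eef_pos: [0.6711, 0.023, 0.2164]
eef_rot: [[-0.976, 0.218, -0.002], [0.218, 0.976, 0.001], [0.002, 0.0, -1.0]]
wrist_force: [0.0, -0.1, -4.9]
opening: 0.062
finger_force: 89.6
```

Run:
```python
from h import *
p=r.camera("wrist")
cv2.imwrite("pics/w2.png",p["color"])
s=r.get_state();print(s["time"],s["eef_pos"],s["eef_rot"],s["wrist_force"],s["opening"])
q=proj(p,[[.5945,.04,.1465],[.5945,.04,.110]]);print(q)
c=q[0].astype(int);x0=max(0,c[0]-100);y0=max(0,c[1]-75);print(x0,y0)
cv2.imwrite("pics/w2c.png",cv2.resize(p["color"][y0:y0+150,x0:x0+200],None,fx=4,fy=4,interpolation=2))
```

```text
4.85 [0.6711 0.0237 0.2167] [[-0.9763  0.2166 -0.0013]
 [ 0.2166  0.9763  0.0008]
 [ 0.0014  0.0005 -1.    ]] [ 0.066   0.3835 -5.3156] 0.061895467870427864
[[318.1592 103.7686]
 [318.2452 103.5797]]
218 28
```

View pics/w2c.png

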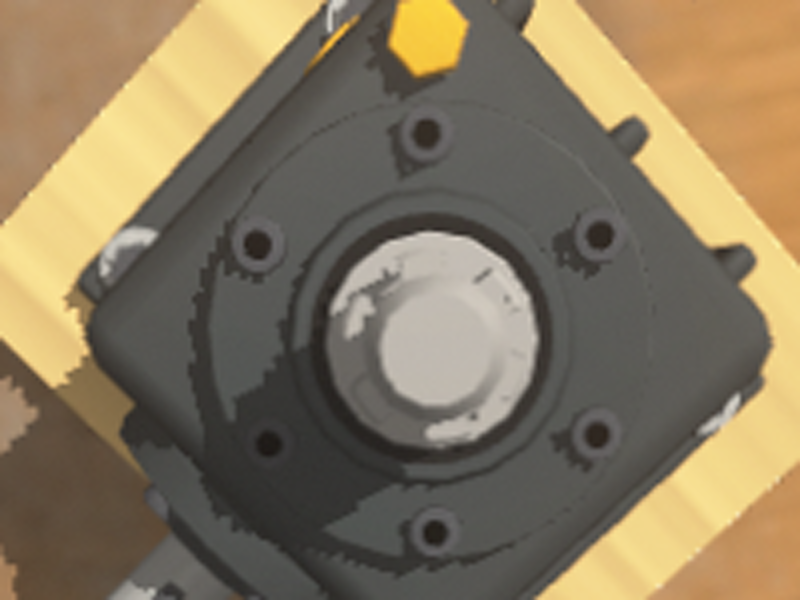

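Crop: nose top centred at (440,358), full-picture pixel (328,117.5). The collar is centred at (432,339), pixel (326,112.8), and measures about 43 mm across as expected. The teeth are faint, so I'll raise the contrast.

Run:
```python
from h import *
p=r.camera("wrist");g=cv2.cvtColor(p["color"],6)[80:148,292:360]
s=r.get_state()
a=atz(p,(328,117.5),.1465);b=atz(p,(326.1,112.75),.110);print(a,b)
g=cv2.createCLAHE(6,(3,3)).apply(cv2.resize(g,None,fx=8.5,fy=8.5,interpolation=2))
cv2.imwrite("pics/w2e.png",g)
```

```text
[0.6046 0.0452 0.1465] [0.6026 0.0452 0.11  ]
```

View pics/w2e.png

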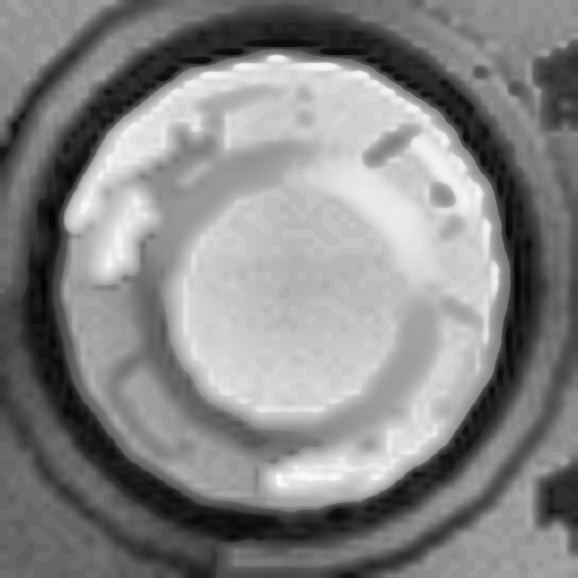

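>>> {"method": "drive_tool", "body": {
  "plan": [
    [[3,0.3,0,0,0,-0.07,5.8],[6,0.6,0,0,0,-0.07,5.8],[6.96,0.61,0,0,0,-0.07,5.8],[6.96,0.61,2,0,0,-0.07,5.8],[6.96,0.61,4,0,0,-0.07,5.8],[6.96,0.61,4.6,0,0,-0.07,5.8],[6.96,0.61,4.6,0,0,-0.07,5.8]]
  ]
}}

```text
time: 5.78
eef_pos: [0.6052, 0.0436, 0.1714]
eef_rot: [[-0.989, 0.149, -0.0], [0.149, 0.989, -0.0], [0.0, -0.0, -1.0]]
wrist_force: [-1.4, -0.5, -5.5]
opening: 0.062
finger_force: 89.7
```

Run:
```python
from h import *
p=r.camera("wrist");s=r.get_state();print(s["time"],s["eef_pos"],s["wrist_force"],s["moment"])
a=cv2.resize(p["color"][130:270,220:420],None,fx=2,fy=2,interpolation=2)
q=r.camera("scene");c=proj(q,[[.6033,.0452,.15]])[0].astype(int);print(c)
b=cv2.resize(q["color"][c[1]-40:c[1]+30,c[0]-40:c[0]+40],(320,280),interpolation=2)
cv2.imwrite("pics/w3.png",np.hstack([a,b]))
```

```text
5.825 [0.6055 0.0436 0.172 ] [-0.14   -0.2666 -5.2402] [-0.0017 -0.0099 -0.0193]
[333 155]
```

View pics/w3.png

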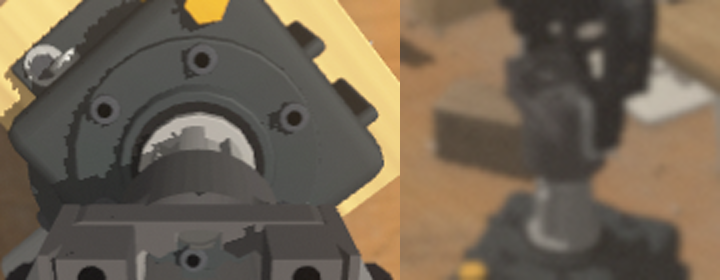

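>>> {"method": "drive_tool", "body": {
  "plan": [
    [[0.1,0.03,0.4,0,0,0,5.8],[0.1,0.03,0.8,0,0,0,5.8],[0.1,0.03,1.1,0,0,0,5.8],[0.1,0.03,1.1,0,0,0,5.8]]
  ]
}}

```text
time: 6.38
eef_pos: [0.604, 0.0439, 0.16]
eef_rot: [[-0.989, 0.149, -0.001], [0.149, 0.989, -0.0], [0.001, -0.0, -1.0]]
wrist_force: [0.5, -0.2, -5.1]
opening: 0.0618
finger_force: 89.7
```

>>> {"method": "drive_tool", "body": {
  "plan": [
    [[0,0,0.2,0,0,0,5.8],[0,0,0.35,0,0,0,5.8],[0,0,0.5,0,0,0,5.8],[0,0,0.5,0,0,0,5.8]]
  ]
}}

```text
time: 6.88
eef_pos: [0.6044, 0.0439, 0.156]
eef_rot: [[-0.989, 0.149, 0.001], [0.149, 0.989, 0.0], [-0.001, 0.0, -1.0]]
wrist_force: [-1.9, -0.2, 2.4]
opening: 0.0619
finger_force: 90.9
```

>>> {"method": "drive_tool", "body": {
  "plan": [
    [[0,0,0.05,0,0,-0.05,5.8],[0,0,0.05,0,0,-0.09,5.8],[0,0,0.05,0,0,-0.05,5.8],[0,0,0.05,0,0,0.0,5.8],[0,0,0.05,0,0,0.05,5.8],[0,0,0.05,0,0,0.1,5.8]]
  ]
}}

```text
time: 7.62
eef_pos: [0.6047, 0.0431, 0.1547]
eef_rot: [[-0.969, 0.249, 0.001], [0.249, 0.969, -0.001], [-0.002, -0.001, -1.0]]
wrist_force: [2.4, -3.1, -5.9]
opening: 0.0619
finger_force: 89.6
```

>>> {"method": "drive_tool", "body": {
  "plan": [
    [[0,0,0.1,0,0,0,5.8],[0,0,0.2,0,0,0,5.8],[0,0,0.2,0,0,0,5.8]]
  ]
}}

```text
time: 8.0
eef_pos: [0.6048, 0.043, 0.1533]
eef_rot: [[-0.969, 0.247, 0.002], [0.247, 0.969, -0.001], [-0.002, -0.0, -1.0]]
wrist_force: [2.5, -5.2, 1.5]
opening: 0.0619
finger_force: 90.4
```

>>> {"method": "drive_tool", "body": {
  "plan": [
    [[-0.04,-0.06,0.0,0,0,0,5.8],[-0.04,-0.06,0.1,0,0,-0.03,5.8],[-0.04,-0.06,0.15,0,0,-0.05,5.8],[-0.04,-0.06,0.2,0,0,-0.02,5.8]]
  ]
}}

```text
time: 8.5
eef_pos: [0.6046, 0.0432, 0.1507]
eef_rot: [[-0.974, 0.228, 0.001], [0.228, 0.974, -0.0], [-0.001, 0.0, -1.0]]
wrist_force: [5.5, -2.9, -0.8]
opening: 0.062
finger_force: 90.2
```

Run:
```python
from h import *
s=r.get_state();print(s["time"],s["eef_pos"],s["wrist_force"],s["moment"])
```

```text
8.5 [0.6046 0.0432 0.1507] [ 5.5006 -2.8957 -0.8089] [-0.9269 -1.0162  0.1206]
```

>>> {"method": "drive_tool", "body": {
  "plan": [
    [[-0.1,-0.02,0.1,0,0,0,5.8],[-0.1,-0.02,0.25,0,0,-0.03,5.8],[-0.1,-0.02,0.4,0,0,0,5.8],[-0.1,-0.02,0.6,0,0,-0.02,5.8]]
  ]
}}

```text
time: 9.0
eef_pos: [0.6048, 0.0433, 0.1443]
eef_rot: [[-0.978, 0.208, -0.001], [0.208, 0.978, 0.001], [0.001, 0.0, -1.0]]
wrist_force: [-1.2, 0.8, -5.0]
opening: 0.0618
finger_force: 89.9
```

Run:
```python
from h import *
s=r.get_state();print(s["time"],s["eef_pos"],s["wrist_force"],s["moment"])
```

```text
9.0 [0.6048 0.0433 0.1443] [-1.1743  0.7593 -5.0021] [ 0.0443  0.0109 -0.0014]
```

Free and centred. Next I slide it down to just above home (TCP about 0.1285), slowing at the end.

>>> {"method": "drive_tool", "body": {
  "plan": [
    [[0,0,0.3,0,0,0,5.8],[0,0,0.6,0,0,0,5.8],[0,0,0.9,0,0,0,5.8],[0,0,1.2,0,0,0,5.8],[0,0,1.4,0,0,0,5.8],[0,0,1.4,0,0,0,5.8]]
  ]
}}

```text
time: 9.75
eef_pos: [0.6052, 0.0428, 0.1306]
eef_rot: [[-0.978, 0.208, -0.0], [0.208, 0.978, 0.0], [0.0, -0.0, -1.0]]
wrist_force: [0.1, -0.2, -4.7]
opening: 0.0623
finger_force: 89.9
```

Run:
```python
from h import *
s=r.get_state();print(s["time"],s["eef_pos"],s["wrist_force"],s["moment"])
```

```text
9.75 [0.6052 0.0428 0.1306] [ 0.0646 -0.229  -4.743 ] [ 0.0227 -0.0223  0.0342]
```

>>> {"method": "drive_tool", "body": {
  "plan": [
    [[0,0,0.1,0,0,0,5.8],[0,0,0.2,0,0,0,5.8],[0,0,0.25,0,0,0,5.8],[0,0,0.25,0,0,0,5.8],[0,0,0.25,0,0,0,5.8]]
  ]
}}

```text
time: 10.38
eef_pos: [0.6054, 0.0429, 0.1286]
eef_rot: [[-0.978, 0.208, 0.0], [0.208, 0.978, 0.0], [-0.0, 0.0, -1.0]]
wrist_force: [-1.6, 0.5, -1.0]
opening: 0.0619
finger_force: 90.2
```

>>> {"method": "drive_tool", "body": {
  "plan": [
    [[0,0,0,0,0,0,7],[0,0,0,0,0,0,8.5],[0,0,0,0,0,0,8.5],[0,0,-1,0,0,0,8.5],[0,0,-4,0,0,0,8.5],[0,0,-9,0,0,0,8.5],[0,0,-14,0,0,0,8.5],[0,0,-16,0,0,0,8.5],[0,0,-16,0,0,0,8.5],[0,0,-16,0,0,0,8.5]]
  ]
}}

```text
time: 11.62
eef_pos: [0.6049, 0.0428, 0.2874]
eef_rot: [[-0.978, 0.208, -0.001], [0.208, 0.978, -0.0], [0.001, -0.0, -1.0]]
wrist_force: [0.0, 0.0, 0.6]
opening: 0.0846
finger_force: 0.0
```

Run:
```python
from h import *
p=r.camera("wrist");s=r.get_state();print(s["time"],s["eef_pos"],s["eef_rot"],s["wrist_force"])
c=proj(p,[[.604,.044,.165]])[0].astype(int);x0,y0=c-[50,40];print(c,x0,y0)
cv2.imwrite("pics/w4.png",cv2.resize(p["color"][y0:y0+80,x0:x0+100],None,fx=7,fy=7,interpolation=2))
```

```text
11.675 [0.6048 0.0428 0.287 ] [[-0.9781  0.2082 -0.0019]
 [ 0.2082  0.9781 -0.0002]
 [ 0.0018 -0.0006 -1.    ]] [-0.4584 -0.4454  0.2281]
[319 193] 269 153
```

View pics/w4.png

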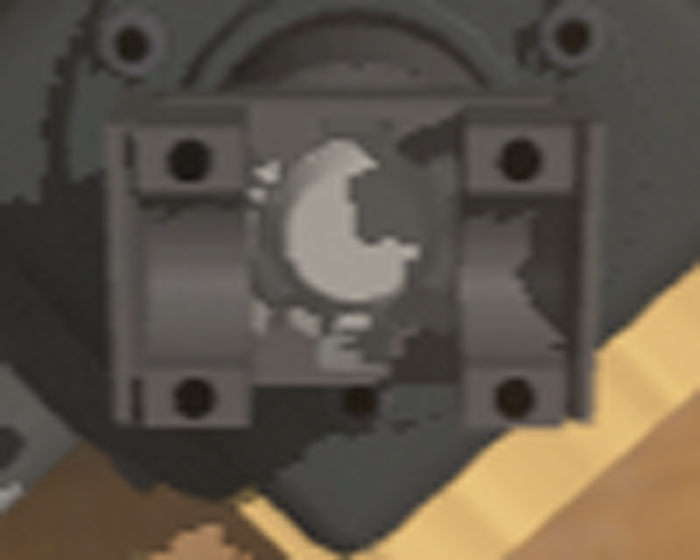

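The yoke is down with the nose showing in its bore. The ear-top holes are at crop (190,160), (520,159), (515,400) and (195,398).

Run:
```python
from h import *
p=r.camera("wrist");s=r.get_state();R=np.array(s["eef_rot"])
P=np.array([atz(p,(269+u/7,153+v/7),.165) for u,v in [(190,160),(520,159),(515,400),(195,398)]])
yd=P[1]-P[0]+P[2]-P[3];print(P.mean(0),np.linalg.norm(yd)/2,yd/np.linalg.norm(yd))
print(R.T@(np.array([.5053,-.2652,.2])-s["eef_pos"])*100)
```

```text
[0.6039 0.0441 0.165 ] 0.041812642581123105 [0.2102 0.9777 0.    ]
[  3.2983 -32.1931   8.7261]
```

>>> {"method": "drive_tool", "body": {
  "plan": [
    [[2,-6,0,0,0,0,8.5],[3.3,-12,0,0,0,0,8.5],[3.3,-18,0,0,0,0,8.5],[3.3,-24,1,0,0,0,8.5],[3.3,-30,4,0,0,0,8.5],[3.3,-32.2,8,0,0,0,8.5],[3.3,-32.2,9,0,0,0,8.5],[3.3,-32.2,9,0,0,0,8.5],[3.3,-32.2,9,0,0,0,8.5]]
  ]
}}

```text
time: 12.85
eef_pos: [0.5072, -0.2641, 0.1994]
eef_rot: [[-0.979, 0.206, 0.002], [0.206, 0.979, 0.0], [-0.002, 0.0, -1.0]]
wrist_force: [-0.2, 1.1, 0.2]
opening: 0.0848
finger_force: 0.0
```

Run:
```python
from h import *
p=r.camera("wrist");s=r.get_state();print(s["time"],s["eef_pos"],s["eef_rot"],s["wrist_force"])
c=proj(p,[[.5053,-.2652,.011]])[0].astype(int);x0,y0=c-[70,52];print(c,x0,y0)
cv2.imwrite("pics/w5.png",cv2.resize(p["color"][y0:y0+105,x0:x0+140],None,fx=5.5,fy=5.5,interpolation=2))
```

```text
12.9 [ 0.5071 -0.2643  0.1995] [[-0.9785  0.2063  0.0019]
 [ 0.2063  0.9785 -0.0001]
 [-0.0019  0.0003 -1.    ]] [-0.3559  0.1844  0.8132]
[317 175] 247 123
```

View pics/w5.png

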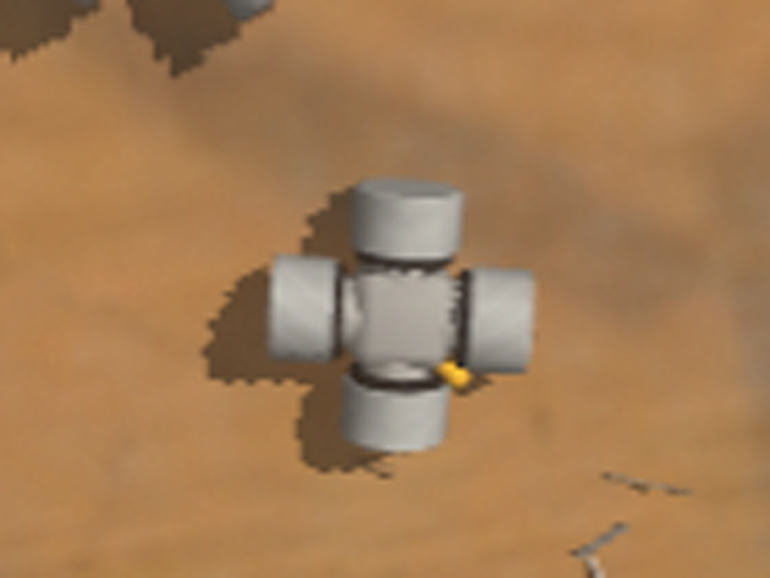

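Small bright cross confirmed: body centre at crop (403,315), cups turned about 4° clockwise. The dark big one is partly visible at the top left.

Run:
```python
from h import *
p=r.camera("wrist");s=r.get_state();R=np.array(s["eef_rot"])
f=lambda u,v,z:atz(p,(247+u/5.5,123+v/5.5),z)
c=f(402.5,314,.011);print(c,f(405,317,.019))
print("width",np.linalg.norm(f(270,308,.012)-f(534,320,.012)))
a=R.T@(f(505,322,.022)-f(300,308,.022));b=R.T@(f(408,222,.022)-f(397,412,.022))
print(np.degrees(np.arctan2(-a[0],a[1])),np.degrees(np.arctan2(b[1],b[0])))
print("shift",R.T@(c-s["eef_pos"])*100, s["joint_positions"])
```

```text
[ 0.5115 -0.2633  0.011 ] [ 0.5102 -0.2625  0.019 ]
width 0.0532792065382957
4.032493893965894 3.1479607570821493
shift [-0.3793  0.2056 18.8439] [ -3.085   14.202   30.7311  96.1312  -7.6326  71.6488 107.3501]
```

>>> {"method": "drive_tool", "body": {
  "newtons": 25,
  "plan": [
    [[-0.33,0.2,5,0,0,0.063,8.5],[-0.33,0.2,11,0,0,0.063,8.5],[-0.33,0.2,16,0,0,0.063,8.5],[-0.33,0.2,19,0,0,0.063,8.5],[-0.33,0.2,19.9,0,0,0.063,8.5],[-0.33,0.2,19.9,0,0,0.063,7],[-0.33,0.2,19.9,0,0,0.063,6],[-0.33,0.2,19.9,0,0,0.063,5],[-0.33,0.2,19.9,0,0,0.063,4.7],[-0.33,0.2,19.9,0,0,0.063,4.7],[-0.33,0.2,19.9,0,0,0.063,4.7]]
  ]
}}

```text
time: 14.32
eef_pos: [0.5107, -0.2642, 0.0009]
eef_rot: [[-0.963, 0.269, 0.003], [0.269, 0.963, -0.0], [-0.003, 0.0, -1.0]]
wrist_force: [-0.9, 1.4, 7.0]
opening: 0.0513
finger_force: 25.1
```

Run:
```python
from h import *
s=r.get_state();print(s["time"],s["eef_pos"],s["joint_positions"][6],s["opening"],s["wrist_force"])
```

```text
14.325 [ 0.5107 -0.2642  0.0009] 109.93901152161396 0.051274202296286 [-0.9116  1.3786  6.9628]
```

>>> {"method": "drive_tool", "body": {
  "plan": [
    [[0,0,0,0,0,0,7],[0,0,0,0,0,0,8.5],[0,0,0,0,0,0,8.5],[0,0,0,0,0,-0.18,8.5],[0,0,0,0,0,-0.36,8.5],[0,0,0,0,0,-0.54,8.5],[0,0,0,0,0,-0.72,8.5],[0,0,0,0,0,-0.9,8.5],[0,0,0,0,0,-1.08,8.5],[0,0,0,0,0,-1.26,8.5],[0,0,0,0,0,-1.44,8.5],[0,0,0,0,0,-1.571,8.5]]
  ]
}}

```text
time: 15.82
eef_pos: [0.5035, -0.2589, -0.0097]
eef_rot: [[-0.487, -0.873, -0.037], [-0.874, 0.487, 0.009], [0.01, 0.037, -0.999]]
wrist_force: [-0.7, 0.6, -2.6]
opening: 0.085
finger_force: 0.0
```

>>> {"method": "drive_tool", "body": {
  "newtons": 60,
  "plan": [
    [[0,0,0,0,0,0,7.5],[0,0,0,0,0,0,6.5],[0,0,0,0,0,0,5.6],[0,0,0,0,0,0,4.7],[0,0,0,0,0,0,4.7],[0,0,0,0,0,0,4.7],[0,0,0,0,0,0,4.7]]
  ]
}}

```text
time: 16.7
eef_pos: [0.5127, -0.2625, -0.003]
eef_rot: [[-0.492, -0.87, -0.021], [-0.87, 0.493, 0.001], [0.009, 0.019, -1.0]]
wrist_force: [6.9, -7.9, 45.3]
opening: 0.0518
finger_force: 71.1
```

>>> {"method": "drive_tool", "body": {
  "plan": [
    [[0,0,-1,0,0,0,4.7],[0,0,-4,0,0,0,4.7],[0,0,-9,0,0,0,4.7],[0,0,-14,0,0,0,4.7],[0,0,-18,0,0,0,4.7],[0,0,-18,0,0,0,4.7]]
  ]
}}

```text
time: 17.45
eef_pos: [0.5113, -0.2595, 0.1707]
eef_rot: [[-0.49, -0.871, -0.037], [-0.872, 0.49, 0.011], [0.008, 0.038, -0.999]]
wrist_force: [-0.6, -0.4, -3.6]
opening: 0.0517
finger_force: 63.5
```

Run:
```python
from h import *
s=r.get_state();print(s["time"],s["eef_pos"],s["eef_rot"],s["joint_positions"],s["opening"],s["wrist_force"])
p=r.camera("wrist");cv2.imwrite("pics/w6.png",p["color"])
for t in ["cross_mid"]: print([(np.round(d["xyz"],3),d["confidence"]) for d in r.recognise(p,t)])
```

```text
17.45 [ 0.5113 -0.2595  0.1707] [[-0.4901 -0.8709 -0.0369]
 [-0.8716  0.49    0.0113]
 [ 0.0082  0.0377 -0.9993]] [ 75.3306  35.8704 -73.1953  91.7382  34.147   80.9095 148.8463] 0.05174593916644721 [-0.5912 -0.4409 -3.5603]
[(array([ 0.508, -0.265,  0.192]), 0.72), (array([ 0.404, -0.287,  0.025]), 0.68)]
```

>>> {"method": "drive_tool", "body": {
  "plan": [
    [[0,0,0,0,0,0.18,4.7],[0,0,-3,0,0,0.36,4.7],[0,0,-6,0,0,0.54,4.7],[0,0,-9,0,0,0.72,4.7],[0,0,-11,0,0,0.9,4.7],[0,0,-11,0,0,1.08,4.7],[0,0,-11,0,0,1.26,4.7],[0,0,-11,0,0,1.44,4.7],[0,0,-11,0,0,1.62,4.7],[0,0,-11,0,0,1.8,4.7],[0,0,-11,0,0,1.98,4.7],[0,0,-11,0,0,2.16,4.7]]
  ]
}}

```text
time: 19.05
eef_pos: [0.514, -0.2609, 0.2774]
eef_rot: [[-0.447, 0.894, -0.041], [0.894, 0.447, 0.012], [0.029, -0.031, -0.999]]
wrist_force: [-0.5, -0.1, -3.6]
opening: 0.0518
finger_force: 63.7
```

```bash
cat > goto.py <<'E'
from h import *
import sys
from scipy.spatial.transform import Rotation as Ro
s=r.get_state();R=np.array(s["eef_rot"])
y=np.array([.9777,-.2102,0]);z=np.array([0,0,-1.]);x=np.cross(y,z)
T=np.c_[x,y,z]
print(s["time"],s["eef_pos"],"\n",R,s["joint_positions"],s["wrist_force"],s["moment"],s["opening"])
print("rotvec",Ro.from_matrix(R.T@T).as_rotvec(),"shift",R.T@(np.array([float(v) for v in sys.argv[1:4]])-s["eef_pos"])*100)
E
python3 goto.py .6050 .0430 .25
```

```text
19.05 [ 0.514  -0.2609  0.2774] 
 [[-0.4467  0.8938 -0.0407]
 [ 0.8942  0.4475  0.0124]
 [ 0.0293 -0.0309 -0.9991]] [ 62.5757  20.8297 -51.9496  82.995   16.0899  86.4828  37.3712] [-0.5494 -0.0746 -3.5505] [-0.0266 -0.1327 -0.0223] 0.05178651920938184
rotvec [-0.0396 -0.0178  0.6754] shift [23.0278 21.8194  2.7384]
```

>>> {"method": "drive_tool", "body": {
  "plan": [
    [[4,4,0,-0.01,-0.005,0.17,4.7],[8,8,0.5,-0.02,-0.01,0.34,4.7],[12,12,1,-0.03,-0.015,0.5,4.7],[16,16,1.5,-0.0396,-0.0178,0.6754,4.7],[20,20,2,-0.0396,-0.0178,0.6754,4.7],[23,21.8,2.7,-0.0396,-0.0178,0.6754,4.7],[23,21.8,2.7,-0.0396,-0.0178,0.6754,4.7],[23,21.8,2.7,-0.0396,-0.0178,0.6754,4.7],[23,21.8,2.7,-0.0396,-0.0178,0.6754,4.7],[23,21.8,2.7,-0.0396,-0.0178,0.6754,4.7]]
  ]
}}

```text
time: 20.3
eef_pos: [0.6038, 0.0419, 0.2521]
eef_rot: [[0.205, 0.979, 0.002], [0.979, -0.205, -0.001], [-0.001, 0.003, -1.0]]
wrist_force: [0.1, -0.1, -2.2]
opening: 0.0519
finger_force: 63.7
```

```bash
python3 goto.py .6050 .0430 .25
python3 - <<'E'
from h import *
p=r.camera("wrist");cv2.imwrite("pics/w7.png",p["color"]);s=r.get_state();R=np.array(s["eef_rot"])
c=proj(p,[[.6039,.0441,.165],np.array(s["eef_pos"])-R[:,2]*.014]);print(c)
x0,y0=270,140
cv2.imwrite("pics/w7c.png",cv2.resize(p["color"][140:300,220:420],None,fx=3.75,fy=3.75,interpolation=2))
E
```

```text
20.3 [0.6038 0.0419 0.2521] 
 [[ 0.2054  0.9787  0.0024]
 [ 0.9787 -0.2054 -0.0015]
 [-0.001   0.0027 -1.    ]] [ 30.6446  23.4628 -51.4502  83.159   18.4525  82.0217 -32.8462] [ 0.0751 -0.0794 -2.1722] [-0.0146 -0.0024  0.0525] 0.05190332754486446
rotvec [0.0027 0.001  0.0049] shift [0.1308 0.0977 0.2099]
[[317.97   205.2159]
 [318.199  276.9677]]
```

View pics/w7c.png

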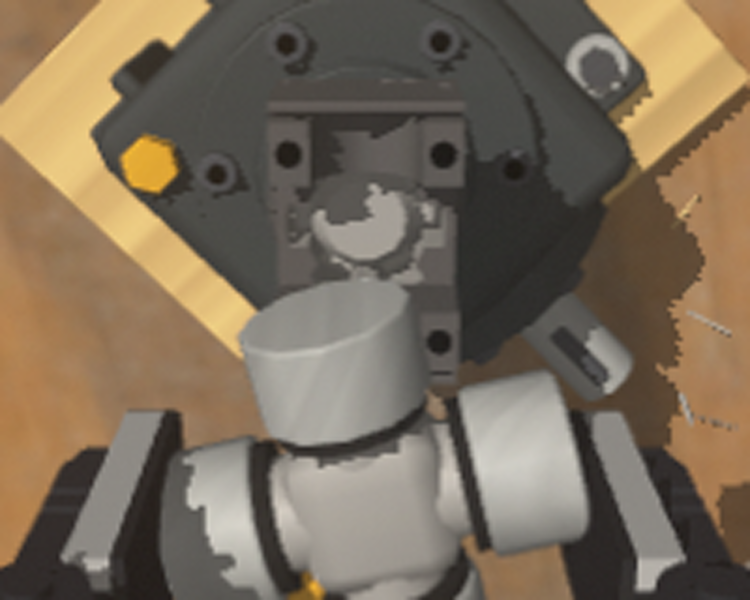

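The held cross is yawed about 10° counter-clockwise in the fingers: cup centres at (225,520) and (520,462), front cup at (335,360). The cause was joint 7 reaching its limit during the turn. I'll set it back on the bench, regrip it squarely, and avoid that limit this time.

>>> {"method": "drive_tool", "body": {
  "plan": [
    [[-6,-0.5,0,0,0,0,4.7],[-12,-1,0,0,0,0,4.7],[-18,-1.5,0,0,0,0,4.7],[-24,-2,2,0,0,0,4.7],[-30,-2.8,6,0,0,0,4.7],[-31.8,-2.8,12,0,0,0,4.7],[-31.8,-2.8,18,0,0,0,4.7],[-31.8,-2.8,22,0,0,0,4.7],[-31.8,-2.8,24,0,0,0,4.7],[-31.8,-2.8,24.6,0,0,0,4.7],[-31.8,-2.8,24.6,0,0,0,4.7]]
  ]
}}

```text
time: 21.72
eef_pos: [0.5132, -0.2632, 0.0077]
eef_rot: [[0.204, 0.979, 0.004], [0.979, -0.204, -0.002], [-0.001, 0.005, -1.0]]
wrist_force: [-0.1, 0.0, -2.1]
opening: 0.0515
finger_force: 63.7
```

```bash
python3 goto.py .511 -.263 0.0
```

```text
21.725 [ 0.5132 -0.2632  0.0077] 
 [[ 0.2036  0.979   0.0043]
 [ 0.979  -0.2036 -0.0022]
 [-0.0013  0.0047 -1.    ]] [ 55.1015  32.0143 -40.1961 101.8748  24.7519  54.9417  -7.    ] [-0.1089  0.0409 -2.0873] [-0.0742 -0.0147  0.0128] 0.05153176647075784
rotvec [0.0047 0.0012 0.0067] shift [-0.0203 -0.2234  0.7737]
```

>>> {"method": "drive_tool", "body": {
  "plan": [
    [[0,0,0.4,0.005,0,0,4.7],[0,0,0.7,0.005,0,0,4.7],[0,0,0.7,0.005,0,0,4.7]]
  ]
}}

```text
time: 22.1
eef_pos: [0.5122, -0.263, -0.0006]
eef_rot: [[0.204, 0.979, -0.002], [0.979, -0.204, -0.0], [-0.001, -0.002, -1.0]]
wrist_force: [0.2, -0.4, -2.0]
opening: 0.0517
finger_force: 63.7
```

>>> {"method": "drive_tool", "body": {
  "newtons": 25,
  "plan": [
    [[0,0,0.1,0,0,0,6],[0,0,0.1,0,0,0,7.5],[0,0,0.1,0,0,0,8.5],[0,0,0.1,0,0,-0.17,8.5],[0,0,0.1,0,0,-0.17,7.5],[0,0,0.1,0,0,-0.17,6.5],[0,0,0.1,0,0,-0.17,5.6],[0,0,0.1,0,0,-0.17,4.7],[0,0,0.1,0,0,-0.17,4.7],[0,0,0.1,0,0,-0.17,4.7]]
  ]
}}

```text
time: 23.35
eef_pos: [0.5122, -0.2629, -0.0014]
eef_rot: [[0.036, 0.999, -0.002], [0.999, -0.036, -0.0], [-0.0, -0.002, -1.0]]
wrist_force: [-2.3, 0.5, 5.9]
opening: 0.0521
finger_force: 25.5
```

```bash
python3 goto.py .511 -.263 0.0
```

```text
23.35 [ 0.5122 -0.2629 -0.0014] 
 [[ 0.0356  0.9994 -0.0025]
 [ 0.9994 -0.0356 -0.0004]
 [-0.0005 -0.0025 -1.    ]] [ 56.0826  33.5385 -41.6454 101.8346  26.702   55.0381   1.3689] [-2.2892  0.5218  5.9073] [ 0.1833  0.4259 -0.055 ] 0.05208465294574029
rotvec [-0.0024  0.0007  0.1762] shift [-0.0147 -0.1201 -0.14  ]
```

>>> {"method": "drive_tool", "body": {
  "plan": [
    [[0,0,0,0,0,0,7],[0,0,0,0,0,0,8.5],[0,0,0,0,0,0,8.5],[0,0,0,0,0,0.18,8.5],[0,0,0,0,0,0.36,8.5],[0,0,0,0,0,0.54,8.5],[0,0,0,0,0,0.72,8.5],[0,0,0,0,0,0.9,8.5],[0,0,0,0,0,1.08,8.5],[0,0,0,0,0,1.26,8.5],[0,0,0,0,0,1.44,8.5],[0,0,0,0,0,1.571,8.5]]
  ]
}}

```text
time: 24.85
eef_pos: [0.5122, -0.2627, -0.0017]
eef_rot: [[0.999, -0.04, -0.002], [-0.04, -0.999, -0.0], [-0.002, 0.0, -1.0]]
wrist_force: [0.3, 0.1, -0.8]
opening: 0.0854
finger_force: 0.0
```

```bash
python3 goto.py .5122 -.2629 -0.0014
python3 - <<'E'
from h import *
p=r.camera("wrist");cv2.imwrite("pics/w8.png",p["color"]);h=cv2.cvtColor(p["color"],cv2.COLOR_BGR2HSV)
m=((h[...,1]<45)&(h[...,2]>90)).astype(np.uint8)[150:330,235:405]
n,l,st,ce=cv2.connectedComponentsWithStats(m);print([(st[i].tolist(),ce[i].round(1)) for i in range(1,n) if st[i][4]>150])
for row in cv2.resize(m,(85,60),interpolation=cv2.INTER_AREA): print(''.join('#' if v else '.' for v in row))
E
```

```text
24.85 [ 0.5122 -0.2627 -0.0017] 
 [[ 0.9992 -0.0401 -0.0024]
 [-0.0401 -0.9992 -0.0001]
 [-0.0024  0.0002 -1.    ]] [ 42.1457  28.8994 -23.8136 102.5931  14.4812  51.644  -80.4096] [ 0.2589  0.1294 -0.8021] [ 0.0122 -0.0011  0.0155] 0.08544201156363923
rotvec [-0.0015  0.0022 -1.3992] shift [-0.0014  0.0161 -0.0336]
[([54, 79, 44, 32, 1046], array([76.1, 95.8])), ([108, 103, 29, 44, 1077], array([121.6, 125. ])), ([23, 109, 30, 42, 1054], array([ 36.3, 130.2])), ([55, 112, 51, 43, 1725], array([ 79.9, 131.9])), ([61, 151, 44, 29, 802], array([ 83.4, 168.1]))]
.....................................................................................
.....................................................................................
.....................................................................................
.....................................................................................
.....................................................................................
.....................................................................................
..................
[... 3925 characters left out ...]
............
...............................##...............####.................................
...............................####..........#######.................................
................................####################.................................
................................####################.................................
................................####################.................................
................................###################..................................
.................................#################...................................
...................................#############.....................................
```

>>> {"method": "drive_tool", "body": {
  "newtons": 60,
  "plan": [
    [[0,0,0,0,0,-0.078,8.5],[0,0,0,0,0,-0.078,7.5],[0,0,0,0,0,-0.078,6.5],[0,0,0,0,0,-0.078,5.6],[0,0,0,0,0,-0.078,4.7],[0,0,0,0,0,-0.078,4.7],[0,0,0,0,0,-0.078,4.7],[0,0,0,0,0,-0.078,4.7],[0,0,-1,0,0,-0.078,4.7],[0,0,-4,0,0,-0.078,4.7],[0,0,-9,0,0,-0.078,4.7],[0,0,-14,0,0,-0.078,4.7]]
  ]
}}

```text
time: 26.4
eef_pos: [0.5118, -0.2626, 0.1396]
eef_rot: [[0.999, 0.043, -0.004], [0.043, -0.999, 0.0], [-0.004, -0.001, -1.0]]
wrist_force: [0.3, -0.9, -2.2]
opening: 0.051
finger_force: 63.0
```

```bash
cat > seg.py <<'E'
from h import *
p=r.camera("wrist");cv2.imwrite("pics/seg.png",p["color"]);h=cv2.cvtColor(p["color"],cv2.COLOR_BGR2HSV)
m=((h[...,1]<45)&(h[...,2]>90)).astype(np.uint8)[150:330,235:405]
n,l,st,ce=cv2.connectedComponentsWithStats(m);print([(st[i].tolist(),ce[i].round(1)) for i in range(1,n) if st[i][4]>150])
for row in cv2.resize(m[60:],(85,40),interpolation=cv2.INTER_AREA): print(''.join('#' if v else '.' for v in row))
E
python3 goto.py .605 .043 .25; python3 seg.py
```

```text
26.4 [ 0.5118 -0.2626  0.1396] 
 [[ 0.9991  0.0428 -0.0036]
 [ 0.0428 -0.9991  0.0005]
 [-0.0035 -0.0006 -1.    ]] [ 45.3787  19.1768 -27.3459  96.6553   9.504   66.671  -72.0269] [ 0.2964 -0.8701 -2.1901] [-0.1324 -0.0207 -0.0212] 0.050954770177937696
rotvec [-0.0029  0.0026 -1.3162] shift [ 10.577  -30.1403 -11.0593]
[([63, 79, 44, 31, 1056], array([83.9, 94.5])), ([29, 105, 27, 42, 927], array([ 41.3, 126.8])), ([105, 106, 36, 54, 1101], array([125., 130.])), ([60, 112, 50, 42, 1673], array([ 84.1, 131.1])), ([63, 149, 64, 31, 1120], array([ 91.7, 167.6]))]
.....................................................................................
.....................................................................................
.....................................................................................
................................................#....................................
.....................................................................................
.....................................................................................
.................
[... 2206 characters left out ...]
............
................................###...............##.###....#........................
................................########....########......####.......................
................................####################....#######......................
................................####################.##########......................
................................##############################.......................
.................................############################........................
..................................################..#######..........................
....................................############.....................................
```

>>> {"method": "drive_tool", "body": {
  "plan": [
    [[1,-3,-4,0,0,-0.15,4.7],[2,-7,-7,0,0,-0.3,4.7],[4,-11,-8,0,0,-0.45,4.7],[5,-15,-8,0,0,-0.6,4.7],[6.5,-19,-8,0,0,-0.75,4.7],[8,-23,-8,0,0,-0.9,4.7],[9,-27,-8,0,0,-1.05,4.7],[10.5,-30,-8,0,0,-1.2,4.7],[10.5,-30.16,-8,0,0,-1.316,4.7],[10.5,-30.16,-8,0,0,-1.316,4.7],[10.5,-30.16,-8,0,0,-1.316,4.7],[10.5,-30.16,-8,0,0,-1.316,4.7]]
  ]
}}

```text
time: 27.95
eef_pos: [0.6046, 0.0423, 0.2181]
eef_rot: [[0.213, 0.977, -0.002], [0.977, -0.213, -0.001], [-0.001, -0.002, -1.0]]
wrist_force: [0.6, 0.6, -2.6]
opening: 0.0506
finger_force: 63.7
```

```bash
python3 goto.py .6041 .0432 .175
```

```text
27.95 [0.6046 0.0423 0.2181] 
 [[ 0.2129  0.9771 -0.0024]
 [ 0.9771 -0.2129 -0.0007]
 [-0.0012 -0.0022 -1.    ]] [ 27.4402  23.5952 -46.5743  85.7624  17.2712  78.2151 -32.6042] [ 0.6176  0.5569 -2.5707] [-0.0236 -0.0025  0.0013] 0.050567849526751626
rotvec [-0.0022  0.0011 -0.0028] shift [ 0.0852 -0.0641  4.307 ]
```

>>> {"method": "drive_tool", "body": {
  "plan": [
    [[0.08,-0.06,2,0,0,0,4.7],[0.08,-0.06,4,0,0,0,4.7],[0.08,-0.06,5,0,0,0,4.7],[0.08,-0.06,5.3,0,0,0,4.7],[0.08,-0.06,5.6,0,0,0,4.7],[0.08,-0.06,5.6,0,0,0,4.7]]
  ]
}}

```text
time: 28.7
eef_pos: [0.6044, 0.0439, 0.1623]
eef_rot: [[0.211, 0.978, -0.002], [0.978, -0.211, -0.0], [-0.001, -0.002, -1.0]]
wrist_force: [-0.1, -0.2, -2.6]
opening: 0.0508
finger_force: 63.7
```

```bash
python3 goto.py .6041 .0432 .1543
```

```text
28.7 [0.6044 0.0439 0.1623] 
 [[ 0.2106  0.9776 -0.002 ]
 [ 0.9776 -0.2106 -0.0001]
 [-0.0005 -0.0019 -1.    ]] [ 26.858   25.9909 -45.7466  89.846   19.1962  72.4468 -34.024 ] [-0.0956 -0.1626 -2.6278] [ 0.0497 -0.0567 -0.0208] 0.05076511386799592
rotvec [-0.0019  0.0005 -0.0004] shift [-0.0734 -0.0084  0.7971]
```

>>> {"method": "drive_tool", "body": {
  "plan": [
    [[-0.05,0,0.2,0,0,0,4.7],[-0.05,0,0.4,0,0,0,4.7],[-0.05,0,0.55,0,0,0,4.7],[-0.05,0,0.55,0,0,0,4.7]]
  ]
}}

```text
time: 29.2
eef_pos: [0.6039, 0.0434, 0.1564]
eef_rot: [[0.21, 0.978, -0.003], [0.978, -0.21, -0.0], [-0.001, -0.003, -1.0]]
wrist_force: [-1.0, 0.3, -2.6]
opening: 0.0506
finger_force: 63.7
```

>>> {"method": "drive_tool", "body": {
  "plan": [
    [[0,0,0.1,0,0,0,4.7],[0,0,0.2,0,0,0,4.7],[0,0,0.2,0,0,0,4.7]]
  ]
}}

```text
time: 29.58
eef_pos: [0.604, 0.0434, 0.1547]
eef_rot: [[0.21, 0.978, -0.002], [0.978, -0.21, -0.0], [-0.001, -0.002, -1.0]]
wrist_force: [-1.9, 0.1, 0.4]
opening: 0.0508
finger_force: 64.1
```

>>> {"method": "drive_tool", "body": {
  "newtons": 20,
  "plan": [
    [[0,-0.03,0.03,0,0,0,4.7],[0,-0.03,0.03,0,0,0,4.7],[0,-0.03,0.03,0,0,0,5.6],[0,-0.03,0.03,0,0,0,6.5],[0,-0.03,0.03,0,0,0,7.5],[0,-0.03,0.03,0,0,0,8.5],[0,-0.03,0.03,0,0,0,8.5],[0,-0.03,-1,0,0,0,8.5],[0,-0.03,-4,0,0,0,8.5],[0,-0.03,-9,0,0,0,8.5],[0,-0.03,-9,0,0,0,8.5],[0,-0.03,-9,0,0,0,8.5]]
  ]
}}

```text
time: 31.08
eef_pos: [0.6039, 0.0434, 0.2447]
eef_rot: [[0.21, 0.978, -0.002], [0.978, -0.21, -0.0], [-0.001, -0.002, -1.0]]
wrist_force: [0.1, -0.6, -0.5]
opening: 0.0851
finger_force: 0.0
```

```bash
python3 goto.py .6041 .0432 .1543
python3 - <<'E'
from h import *
p=r.camera("wrist");cv2.imwrite("pics/w9.png",p["color"]);h=cv2.cvtColor(p["color"],cv2.COLOR_BGR2HSV)
print([(np.round(d["xyz"],4),d["confidence"]) for d in r.recognise(p,"cross_mid")],[(np.round(d["xyz"],4),d["confidence"]) for d in r.recognise(p,"yoke_mid")])
c=proj(p,[[.6041,.0435,.178]])[0].astype(int);x0,y0=c-60;print(c)
m=((h[...,1]<45)&(h[...,2]>105)).astype(np.uint8)[y0:y0+120,x0:x0+120]
n,l,st,ce=cv2.connectedComponentsWithStats(m)
for i in range(1,n):
  if st[i][4]>100: print(st[i],ce[i].round(1),atz(p,ce[i]+[x0,y0],.176))
for row in cv2.resize(m,(80,48),interpolation=cv2.INTER_AREA): print(''.join('#' if v else '.' for v in row))
E
```

```text
31.075 [0.6039 0.0434 0.2447] 
 [[ 0.2105  0.9776 -0.002 ]
 [ 0.9776 -0.2105 -0.0005]
 [-0.0009 -0.0019 -1.    ]] [ 27.5189  22.6131 -46.9822  83.6672  16.5281  80.9762 -32.0239] [ 0.1175 -0.55   -0.4602] [0.0458 0.0435 0.0515] 0.08511271972860138
rotvec [-0.0019  0.0009 -0.0003] shift [-0.0105  0.0373  9.0428]
[(array([0.6003, 0.0476, 0.1759]), 0.68)] [(array([0.6043, 0.064 , 0.1637]), 0.73)]
[318 216]
[ 46  20  29  22 543] [58.7 30. ] [0.6073 0.0661 0.176 ]
[ 24  41  19  27 444] [33.  53.5] [0.5852 0.0527 0.176 ]
[ 78  41  18  27 456] [86.3 54.3] [0.6232 0.0439 0.176 ]
[ 44  43  32  30 731] [59.9 56.9] [0.6038 0.046  0.176 ]
[ 47  72  27  20 362] [58.5 82.5] [0.5984 0.0261 0.176 ]
.............................................................................###
.............................................................................##.
..............................................................................##
...............................................................................#
................................................................................
...
[... 2779 characters left out ...]
....................................................
................................................................................
................................................................................
................................................................................
................................................................................
................................................................................
................................................................................
................................................................................
................................................................................
```

Run:
```python
from h import *
p=r.camera("wrist");o=np.array([318,216])-60
t=np.linspace(0,2*np.pi,73)
def bb(c,u,tilt=0):
    u=np.array([*u,0.]);v=np.array([-u[1],u[0],0]);out=[]
    for d in (.015,.026): out.append(np.array(c)+d*u+.011*(np.cos(t)[:,None]*v+np.sin(t)[:,None]*[0,0,1.]))
    q=proj(p,np.vstack(out))-o;return np.r_[q.min(0),q.max(0)].round(1)
Y=np.array([.2102,.9777]);X=np.array([.9777,-.2102])
for z in (.167,.170,.175):
    print(z,[bb((.6041,.0437,z),d).tolist() for d in (Y,-X,X,-Y)])
```

```text
0.167 [[46.7, 19.0, 76.6, 41.2], [25.8, 41.2, 42.9, 70.1], [80.5, 41.2, 97.5, 70.2], [47.5, 68.4, 75.8, 93.1]]
0.17 [[46.5, 19.9, 76.8, 42.4], [25.3, 42.4, 42.6, 71.7], [80.7, 42.4, 97.9, 71.8], [47.3, 69.8, 76.0, 94.9]]
0.175 [[46.1, 21.4, 77.1, 44.7], [24.5, 44.4, 42.2, 74.4], [81.1, 44.5, 98.7, 74.4], [47.0, 72.3, 76.3, 98.1]]
```

The cups' measured outlines match the seated height (z 0.167) to about 1 px, or 1 mm, and the cross is level. The gripper is clear, so I'm handing the job in.

```bash
python3 -c "
from rig import r
print(r.job_done())"
```

```text
the job is handed in; nothing more can be done
None
```

The yoke is meshed and home on the collar, the cross lies in its saddles and the gripper is clear; the job was handed in at about 31 s of the 72 s, and the judge returned no verdict.

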